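# Clamp the vacuum gauge on its port

### The job

Set the vacuum gauge upright on the port of the vacuum stand so that its flange sits on the sealing ring, then squeeze the two blue handles of the open clamp together, gently, just until the spring hook clicks over its catch, and let go. The clamp must stay shut by itself on the gauge; stop squeezing at the click and do not disturb the other things on the table.

Things in the scene. Friction and masses are not known exactly. Their poses are not given: they have to be found in the camera images.
- gauge: Vacuum gauge head, 51 mm tall, 105 to 210 g, standing on its flange. Origin: centre of the flange's lower face; z up. Steel flange 40 mm across, 6 mm thick, bevelled 30 degrees above; bore 27 mm, 6 mm deep, open below. White round body with blue band, 28 mm across, 18 to 44 mm above the origin: take it there, near 36 mm, in any direction.
- port_face (a point): Centre of the steel port's face on the fixed stand, 65 mm above the table. x points to the hinge pin (36 mm off), -x to the handles, z up. A black sprung sealing ring stands 3 mm above it (gives 1 to 2 mm when clamped); a fixed 24 mm spigot, coned at the tip, stands 6 mm above it and enters the gauge's bore with 1.5 mm to spare all round. A seated gauge has its origin 3 mm above this point.
- grip_l (a point): Left (+y) handle of the clamp: centre of its blue upright barrel, 11 mm across, 26 mm tall. It swings level about the hinge pin, 98 mm away, and springs open by itself. Open, the pair measures 66 mm over the outsides; the click comes somewhere between 33 and 45 mm, depending on how the clamp's catch is set. Level with the barrels no part of the stand is within 30 mm outside them.
- grip_r (a point): Right (-y) handle of the clamp, mirror image of the left one. To close: squeeze both barrels from outside, level. From 1 to 2 N each the resistance climbs to 6 to 9 N while the roller nose of the hook rides up its catch, then falls to nearly nothing as it clicks over; about 2 mm further a rubber buffer meets and the force climbs by some 5 N per mm. More than 18 N on a handle overloads the clamp.
- ear_l (a point): Inner face of the left aluminium lug at the front of the clamp, under the pivot of the dark spring hook. The clamp's top (hook) is 17 mm above the port face. The two lugs stand about 43 mm apart with the clamp open and 18 to 26 mm when it is latched.
- ear_r (a point): Inner face of the right aluminium lug, which carries the adjustable steel catch and a stud with a rubber buffer.
- tape_roll: Amber tape roll lying flat, 60 mm across, 16 mm tall, origin under its centre; bystander.
- bubble_level: Round white and yellow bubble level, 30 mm across, 9 mm tall, origin under its centre; bystander.
- can: White can with black screw lid, 47 mm across, 62 mm tall, origin under its centre; bystander behind the stand.
Not all that is in view belongs to the job. What is shaped like the gauge but yellow is not meant.

How it is judged:
By the outcome, as a careful person would: the job done as asked, in the order asked, and still so for the second after the job is handed in, with the robot touching nothing.
It also fails if it takes over 58 s, if anything falls off the work surface, if the arm or the gripper's body presses on something with over 40 N, if the wrist force passes 120 N, or if a joint passes its speed limit or range.

### The arm

A 6-joint arm with a two-finger parallel gripper is mounted at the origin on a cart in front of the work surface, level with it; the furniture and walls round the work are solid. World frame = base frame: x ahead of the robot, y to its left, z up, the work surface at z = 0. Lengths are in m, angles in degrees, forces in N, time in s.
With the tool pointing down it reaches from about 0.25 to 0.8 m from the base axis. Payload 3.9 kg.
Tool frame: the origin (TCP) lies on the front face of the gripper's body, between the roots of the fingers; the fingertips stand 73 mm ahead of it and the grasp point (between the pads) lies 54 mm ahead of it (env.tcp_to_grasp is the distance from the TCP to the grasp point, in m); y points along the fingers, x is the direction in which the jaws open and shut, and the axes are right-handed (so a half turn about y gives the same grasp; the last joint's range is limited). The gripper opens to 85 mm and grips with 20 to 120 N. Pads are 22 mm wide; open, the fingers measure 114 mm over their backs; the gripper's body (76 mm by 85 mm) begins 54 mm behind the grasp point. The pads swing forward as they close: fully open they stand 13 mm farther back than shut.
Start: joints at [63.369, 14.897, -7.913, 67.191, 0, 90], TCP at [0.235, 0.469, 0.304] pointing down, gripper open.
Joint ranges: [-159.42, 159.42], [-47.68, 98.78], [-73.54, 78.23], [-108.79, 121.32], [-90, 84.71], [-180, 180]. Speed limits (degrees/s): [147.25, 147.25, 180, 180, 180, 180].

### API

Orientations are given as [roll, pitch, yaw] about the fixed x, y, z axes, in that order (R = Rz(yaw) Ry(pitch) Rx(roll)).
In Python, from plant import env, eyes, job gives the robot as it stands.
- The arm moves only by the tool jog_arm, never from a script. Its argument "motion" is a list of rows, each an object of numbers: "rx", "ry", "rz": the turn, a rotation vector about the tool's x, y, z in degrees; "dx", "dy", "dz": the shift along the tool's x, y, z in m; "hand": the opening, from -1 (shut) to 1 (fully open). A call has 1 to 20 rows; each row is the pose to reach, as a shift and turn from the pose commanded when the call began, along the tool's axes at that moment; what a row does not reach only later rows make up. A row lasts 1/10 s, in which the tool goes at most 50 mm and 8.59 degrees, less where a joint would pass 70% of its speed; a pose out of reach is approached as far as the arm can. A call with a gripper value outside its range is refused whole. The fingers move at their own pace and stop on an object; "newtons" is the grip in N (left out, the last holds). Time passes only in rows, so rows that repeat a pose let the fingers close. It gives the time, the measured TCP pose, the force and the opening at its end, in the units of the state.
- env.state(): the state, without advancing time (a new reading comes with each control period).
- eyes.capture(name): name is "side" or "top"; returns the picture (384x512x3 uint8, red, green, blue); there is no depth.
- eyes.calibration(name): a dict with "fx", "fy", "cx", "cy" (pixels), "k1" (the pictures are not rectified: a ray, as slopes to the right and down, at radius r is drawn at 1 + k1 r^2 times it, then the intrinsics apply), "rvec" (rotation vector, rad) and "tvec" (3), from world to camera coordinates, as OpenCV has them. Camera axes: x right, y down, z forward; pixel columns grow to the right and rows downward; lengths in m; the calibration is good to about 2 mm. A picture is of the moment at which its call begins. calibration takes no time and is no camera call.
- job.finish_job(): hands the job in, once; it reports no verdict.
The state is a dict: "time_s": time; "joint_pos": joint angles; "joint_velocities": joint speeds; "joint_efforts": joint torques, N m; "ee_pos": TCP position; "eef_rot": TCP orientation; "force": force on the tool from outside, world axes, zero at the start; "torque": the same for the moment, N m; "gripper_width": finger opening in m.
Only numpy, scipy, OpenCV 4.12 (cv2) and the standard library are available. Lean on these libraries where they do the work, as an engineer would, in place of code of your own. Each camera call takes 0.05 s, during which the arm holds its last target.

## Working session

There is one attempt and no reset: what is moved stays moved. The work goes in short steps, Python scripts to look and compute and a tool call to move; the robot and the scene stay as the last step left them, time stands still between calls to the robot, and variables do not carry over. Pictures are saved under pics/ and viewed, and the job is handed in when it is done.

Besides the shell and the picture viewer there is one more tool, called after ">>>" as a command line: name --argument value ..., lists and objects as JSON in quotes. jog_arm: Moves the arm, as the interface text tells. Its arguments: {"type":"object","properties":{"motion":{"type":"array","items":{"type":"object","properties":{"rx":{"type":"number"},"ry":{"type":"number"},"rz":{"type":"number"},"dx":{"type":"number"},"dy":{"type":"number"},"dz":{"type":"number"},"hand":{"type":"number"}}}},"newtons":{"type":"number"}},"required":["motion"]}

```bash
ls; mkdir -p pics; python3 - <<'E'
from plant import env, eyes, job
import cv2
print(env.state(), env.tcp_to_grasp)
for n in("side","top"):
    im=eyes.capture(n); cv2.imwrite(f"pics/{n}0.png",im[:,:,::-1]); print(n,eyes.calibration(n))
E
```

```text
pics
{'time_s': 0.0, 'joint_pos': array([ 6.33682668e+01,  1.49366744e+01, -7.98615051e+00,  6.71905731e+01,
       -5.59017967e-04,  9.00010726e+01]), 'joint_velocities': array([-0.00512279, -0.06774841,  0.080978  , -0.02683121, -0.00217438,
       -0.07569471]), 'joint_efforts': array([ 1.18911689e-04, -4.05675387e+01,  2.53922099e+01,  1.87306164e-02,
        2.76167530e-04,  1.32366668e-05]), 'ee_pos': array([0.23509207, 0.46881389, 0.30305357]), 'eef_rot': array([-90.00056114,   0.11339803,  63.36719417]), 'force': array([0.28644897, 0.70752022, 0.97030081]), 'torque': array([-0.01629407, -0.00777098, -0.01559819]), 'gripper_width': 0.08562701855371993} 0.0539
side {'fx': 403.99804453253915, 'fy': 403.99804453253915, 'cx': 260.7256302853121, 'cy': 190.03114004899456, 'k1': -0.03948346646064542, 'rvec': array([ 2.08330702, -0.25561132,  0.1456687 ]), 'tvec': array([-0.47589037,  0.1225664 ,  0.96487177])}
top {'fx': 410.8557928833738, 'fy': 410.8557928833738, 'cx': 258.4099682504937, 'cy': 191.07073064793101, 'k1': -0.07993682195795197, 'rvec': array([ 2.11015116, -2.13831235,  0.1951449 ]), 'tvec': array([0.00922861, 0.4974324 , 1.21501216])}
```

View images.

View pics/side0.png

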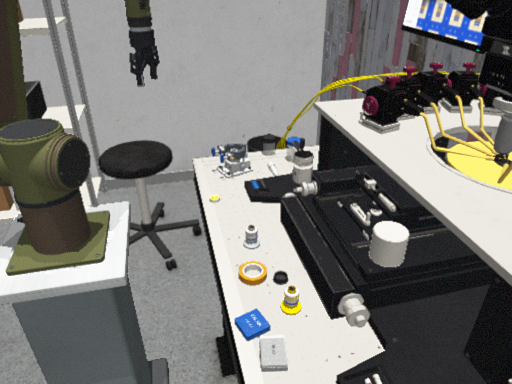

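View pics/top0.png

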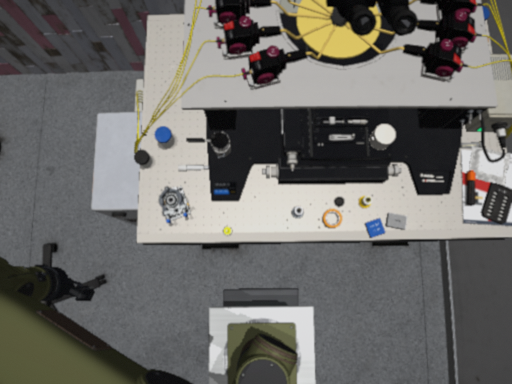

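```bash
cat > h.py <<'E'
import numpy as np, cv2
from plant import env, eyes, job
def cal(n):
    c=eyes.calibration(n); R=cv2.Rodrigues(c['rvec'])[0]; return c,R,np.array(c['tvec'])
def ray(n,u,v):
    c,R,t=cal(n); d=np.array([(u-c['cx'])/c['fx'],(v-c['cy'])/c['fy']]); s=d.copy()
    for _ in range(20): s=d/(1+c['k1']*(s@s))
    return -R.T@t, R.T@np.array([s[0],s[1],1.])
def plane(n,u,v,z):
    o,d=ray(n,u,v); return o+d*(z-o[2])/d[2]
def proj(n,p):
    c,R,t=cal(n); q=R@np.array(p)+t; s=q[:2]/q[2]; s=s*(1+c['k1']*(s@s)); return np.array([s[0]*c['fx']+c['cx'],s[1]*c['fy']+c['cy']])
def tri(a,b):
    A=np.zeros((3,3));B=np.zeros(3);L=[]
    for (n,u,v) in (a,b):
        o,d=ray(n,u,v); d/=np.linalg.norm(d);P=np.eye(3)-np.outer(d,d);A+=P;B+=P@o;L.append((P,o))
    x=np.linalg.solve(A,B); return x,[np.linalg.norm(P@(x-o)) for P,o in L]
def crop(im,x0,y0,w,h,s,f):
    cv2.imwrite(f,cv2.resize(im[y0:y0+h,x0:x0+w,::-1],None,fx=s,fy=s,interpolation=cv2.INTER_CUBIC))
E
python3 - <<'E'
from h import *
s=cv2.imread('pics/side0.png')[:,:,::-1];t=cv2.imread('pics/top0.png')[:,:,::-1]
a=cv2.resize(s[130:190,200:264],None,fx=6,fy=6,interpolation=cv2.INTER_CUBIC)
b=cv2.resize(t[173:233,144:208],None,fx=6,fy=6,interpolation=cv2.INTER_CUBIC)
cv2.imwrite('pics/stand0.png',np.hstack([a,b])[:,:,::-1])
a=cv2.resize(s[216:316,230:310],None,fx=5,fy=5,interpolation=cv2.INTER_CUBIC)
b=cv2.resize(t[185:235,285:375],None,fx=4,fy=4,interpolation=cv2.INTER_CUBIC)
b=np.vstack([b,np.zeros((300,360,3),np.uint8)])
cv2.imwrite('pics/gauge0.png',np.hstack([a,b])[:,:,::-1])
for z in(0,.05):
  print('top gauge',plane('top',298,211,z),'yellow',plane('top',366,201,z),'stand',plane('top',174,203,z+.03), 'side base',plane('side',251,245,z))
E
```

```text
top gauge [ 0.44041234 -0.12149989  0.        ] yellow [ 0.46930689 -0.3395443   0.        ] stand [0.4663577  0.26513266 0.03      ] side base [ 0.43599943 -0.12371191  0.        ]
top gauge [ 0.43364275 -0.1166685   0.05      ] yellow [ 0.46141355 -0.32623281  0.05      ] stand [0.4583932  0.25468346 0.08      ] side base [ 0.42242138 -0.18670517  0.05      ]
```

View pics/stand0.png

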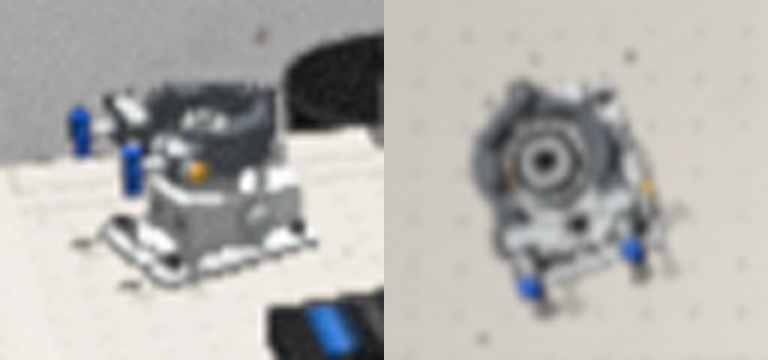

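View pics/gauge0.png

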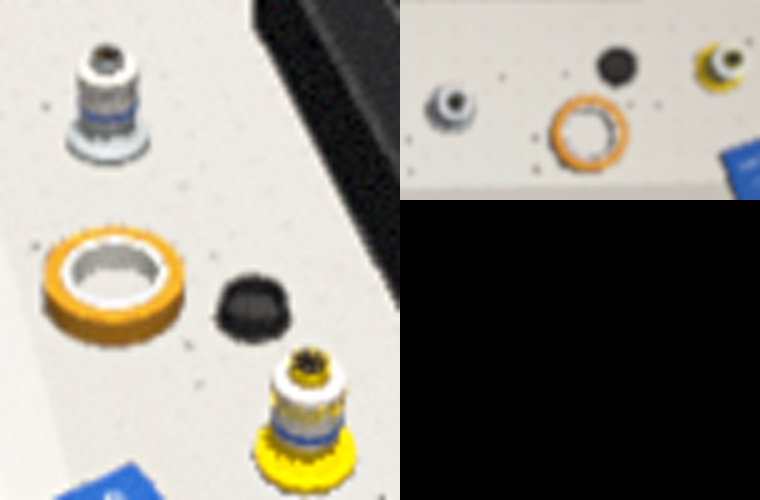

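```bash
python3 - <<'E'
from h import *
im={n:cv2.imread(f'pics/{n}0.png') for n in('side','top')}
B={'side':(205,140,40,35),'top':(155,200,45,30)}
blobs={}
for n in im:
    h=cv2.cvtColor(im[n],cv2.COLOR_BGR2HSV); m=cv2.inRange(h,(105,110,60),(130,255,255))
    x,y,w,hh=B[n]; mm=np.zeros_like(m); mm[y:y+hh,x:x+w]=m[y:y+hh,x:x+w]
    k,l,st,c=cv2.connectedComponentsWithStats(mm)
    blobs[n]=[(*c[i],) for i in range(1,k) if st[i,4]>3]
    print(n,[(st[i].tolist(),c[i].round(2)) for i in range(1,k)])
for a in blobs['side']:
  for b in blobs['top']: print(a,b,tri(('side',*a),('top',*b)))
print('gtop',tri(('side',250.9,226.8),('top',298.5,210.2)))
print('gbase top',plane('top',297.2,211.4,.004),'side',plane('side',251.3,243.2,.006))
print('port',tri(('side',234.2,149.4),('top',170.5,199.4)), plane('top',170.5,199.4,.07),plane('side',234.2,149.4,.07))
E
```

```text
side [([212, 148, 3, 8, 20], array([213.1, 151.3])), ([220, 154, 4, 8, 21], array([221.62, 157.48]))]
top [([184, 213, 3, 3, 8], array([184.88, 214.12])), ([167, 220, 3, 3, 7], array([168.14, 220.71]))]
(np.float64(213.1), np.float64(151.3)) (np.float64(184.875), np.float64(214.125)) (array([0.41169511, 0.21922788, 0.09455443]), [np.float64(0.01093059795188025), np.float64(0.010930597951880339)])
(np.float64(213.1), np.float64(151.3)) (np.float64(168.14285714285714), np.float64(220.71428571428572)) (array([0.40692203, 0.27340955, 0.06880063]), [np.float64(9.386467210265514e-05), np.float64(9.386467210262028e-05)])
(np.float64(221.61904761904762), np.float64(157.47619047619048)) (np.float64(184.875), np.float64(214.125)) (array([0.42580928, 0.2235302 , 0.06865729]), [np.float64(0.00028805749995830217), np.float64(0.0002880574999582858)])
(np.float64(221.61904761904762), np.float64(157.47619047619048)) (np.float64(168.14285714285714), np.float64(220.71428571428572)) (array([0.42150754, 0.27862769, 0.0417315 ]), [np.float64(0.01152868991419242), np.float64(0.011528689914192508)])
gtop (array([ 0.43694604, -0.11849159,  0.04847267]), [np.float64(0.0006647431947939349), np.float64(0.0006647431947938777)])
gbase top [ 0.43863752 -0.11855545  0.004     ] side [ 0.43656477 -0.12477052  0.006     ]
port (array([0.47155542, 0.2674974 , 0.07052778]), [np.float64(0.0005488101761319237), np.float64(0.0005488101761320575)]) [0.47109098 0.26765289 0.07      ] [0.4723248  0.26876507 0.07      ]
```

```bash
python3 - <<'E'
from h import *
print('knobL',tri(('side',307,188),('top',269,171)),'knobR',tri(('side',352,308),('top',393,170)))
print('shelf edge top view z=.3', plane('top',298,107,.3),'device',plane('top',298,182,.08),plane('top',298,182,.05))
for n,p in (('can?',(302,152)),): print(plane('side',*p,.062))
print('tape',plane('top',332,218,.016),'bubble',plane('top',227.5,230.5,.009))
s=cv2.imread('pics/side0.png')[:,:,::-1];t=cv2.imread('pics/top0.png')[:,:,::-1]
crop(t,200,130,150,110,5,'pics/tz.png')
crop(s,200,130,150,110,5,'pics/sz.png')
E
```

```text
knobL (array([ 0.57650055, -0.03583676,  0.08076624]), [np.float64(0.024432614447596975), np.float64(0.024432614447597163)]) knobR (array([ 0.55409267, -0.41403877,  0.05804978]), [np.float64(0.0018734894150609564), np.float64(0.0018734894150609015)])
shelf edge top view z=.3 [ 0.66662093 -0.10103124  0.3       ] device [ 0.51723847 -0.11644493  0.08      ] [ 0.52348144 -0.11941033  0.05      ]
[0.67628784 0.21568108 0.062     ]
tape [ 0.41474222 -0.22533598  0.016     ] bubble [0.38099967 0.10036048 0.009     ]
```

View pics/tz.png

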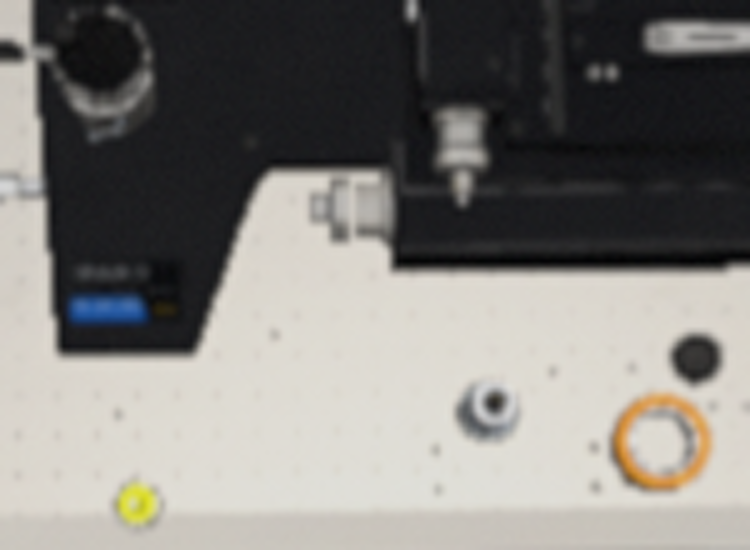

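View pics/sz.png

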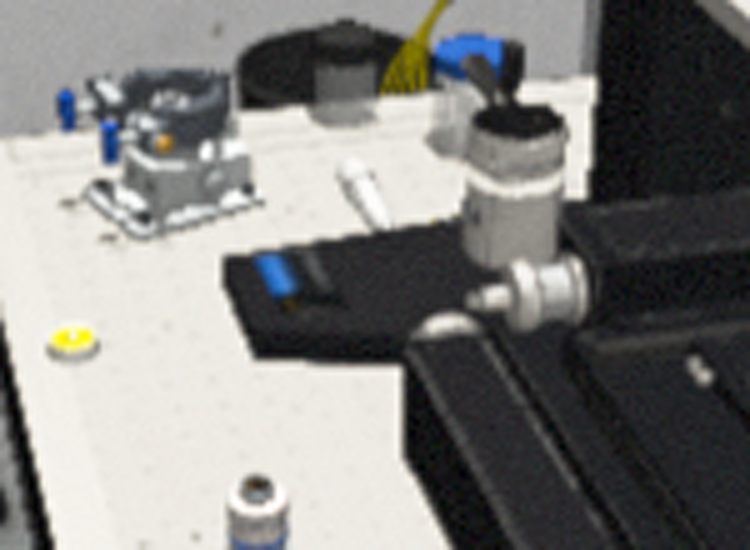

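```bash
cat >> h.py <<'E'
from scipy.spatial.transform import Rotation as Ro
def go(p,yaw=None,cur=None):
    s=env.state(); R=Ro.from_euler('xyz',s['eef_rot'],degrees=True)
    d=R.inv().apply(np.array(p)-(s['ee_pos'] if cur is None else cur))
    out=['%.4f'%x for x in d]
    r=None
    if yaw is not None: r=(R.inv()*Ro.from_euler('xyz',[-90,0,yaw],degrees=True)).as_rotvec(degrees=True).round(2)
    print('d',out,'r',r,'pos',s['ee_pos'].round(4),s['eef_rot'].round(2),'j',s['joint_pos'].round(1),'w',round(s['gripper_width'],4),'F',s['force'].round(2),'t',s['time_s'])
E
python3 -c "
from h import *
go([.4375,-.119,.17],63.4)"
```

```text
d ['-0.4345', '0.1339', '-0.4444'] r [ 0.   -0.03 -0.1 ] pos [0.2351 0.4689 0.3031] [-90.     0.1   63.37] j [63.4 14.9 -8.  67.2 -0.  90. ] w 0.0855 F [ 0.19 -1.23  0.11] t 0.1
```

>>> jog_arm --motion '[{"dx": -0.4345,"dy": 0.134,"dz": -0.4445},{"dx": -0.4345,"dy": 0.134,"dz": -0.4445},{"dx": -0.4345,"dy": 0.134,"dz": -0.4445},{"dx": -0.4345,"dy": 0.134,"dz": -0.4445},{"dx": -0.4345,"dy": 0.134,"dz": -0.4445},{"dx": -0.4345,"dy": 0.134,"dz": -0.4445},{"dx": -0.4345,"dy": 0.134,"dz": -0.4445},{"dx": -0.4345,"dy": 0.134,"dz": -0.4445},{"dx": -0.4345,"dy": 0.134,"dz": -0.4445},{"dx": -0.4345,"dy": 0.134,"dz": -0.4445},{"dx": -0.4345,"dy": 0.134,"dz": -0.4445},{"dx": -0.4345,"dy": 0.134,"dz": -0.4445},{"dx": -0.4345,"dy": 0.134,"dz": -0.4445},{"dx": -0.4345,"dy": 0.134,"dz": -0.4445},{"dx": -0.4345,"dy": 0.134,"dz": -0.4445},{"dx": -0.4345,"dy": 0.134,"dz": -0.4445}]'

```text
validation failed for argument at $.mo...
```

```bash
python3 -c "
from h import *
go([.4375,-.119,.092],63.4)
s=eyes.capture('side');t=eyes.capture('top')
a=cv2.resize(s[180:280,200:300],(400,400),interpolation=2);b=cv2.resize(t[160:260,250:350],(400,400),interpolation=2)
cv2.imwrite('pics/g1.png',np.hstack([a,b])[:,:,::-1])"
```

```text
d ['-0.4344', '0.2119', '-0.4444'] r [ 0.   -0.03 -0.1 ] pos [0.2351 0.4689 0.3031] [-90.     0.1   63.37] j [63.4 14.9 -8.  67.2 -0.  90. ] w 0.0855 F [ 0.19 -1.23  0.11] t 0.1
```

View pics/g1.png

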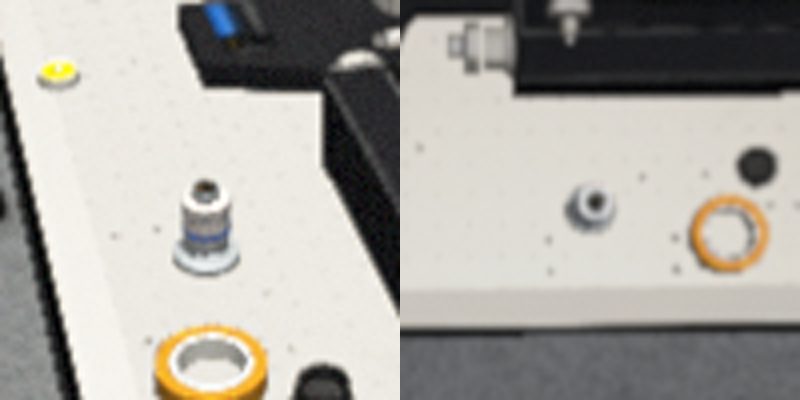

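The call was refused (arm unmoved). I'll retry with every field filled in.

>>> jog_arm --motion '[{"dx": -0.05,"dy": 0.015,"dz": -0.05,"rx": 0,"ry": 0,"rz": 0,"hand": 1},{"dx": -0.1,"dy": 0.03,"dz": -0.1,"rx": 0,"ry": 0,"rz": 0,"hand": 1}]' --newtons 40

```text
time_s: 0.4
ee_pos: [0.2664, 0.3764, 0.2827]
eef_rot: [-90.0, -0.0, 63.5]
force: [1.5, -1.2, 0.0]
gripper_width: 0.0855
```

```bash
python3 -c "
from h import *
go([.4375,-.119,.16],63.4)"
```

```text
d ['-0.3672', '0.1227', '-0.3739'] r [0.03 0.13 0.03] pos [0.2664 0.3764 0.2827] [-9.003e+01 -3.000e-02  6.353e+01] j [ 54.7   9.3 -18.6  62.1  -0.   81.2] w 0.0855 F [ 1.51 -1.17  0.04] t 0.4
```

>>> jog_arm --motion '[{"dx": -0.367,"dy": 0.123,"dz": -0.374,"rx": 0,"ry": 0,"rz": 0,"hand": 1},{"dx": -0.367,"dy": 0.123,"dz": -0.374,"rx": 0,"ry": 0,"rz": 0,"hand": 1},{"dx": -0.367,"dy": 0.123,"dz": -0.374,"rx": 0,"ry": 0,"rz": 0,"hand": 1},{"dx": -0.367,"dy": 0.123,"dz": -0.374,"rx": 0,"ry": 0,"rz": 0,"hand": 1},{"dx": -0.367,"dy": 0.123,"dz": -0.374,"rx": 0,"ry": 0,"rz": 0,"hand": 1},{"dx": -0.367,"dy": 0.123,"dz": -0.374,"rx": 0,"ry": 0,"rz": 0,"hand": 1},{"dx": -0.367,"dy": 0.123,"dz": -0.374,"rx": 0,"ry": 0,"rz": 0,"hand": 1},{"dx": -0.367,"dy": 0.123,"dz": -0.374,"rx": 0,"ry": 0,"rz": 0,"hand": 1},{"dx": -0.367,"dy": 0.123,"dz": -0.374,"rx": 0,"ry": 0,"rz": 0,"hand": 1},{"dx": -0.367,"dy": 0.123,"dz": -0.374,"rx": 0,"ry": 0,"rz": 0,"hand": 1},{"dx": -0.367,"dy": 0.123,"dz": -0.374,"rx": 0,"ry": 0,"rz": 0,"hand": 1},{"dx": -0.367,"dy": 0.123,"dz": -0.374,"rx": 0,"ry": 0,"rz": 0,"hand": 1},{"dx": -0.367,"dy": 0.123,"dz": -0.374,"rx": 0,"ry": 0,"rz": 0,"hand": 1},{"dx": -0.367,"dy": 0.123,"dz": -0.374,"rx": 0,"ry": 0,"rz": 0,"hand": 1},{"dx": -0.367,"dy": 0.123,"dz": -0.374,"rx": 0,"ry": 0,"rz": 0,"hand": 1}]'

```text
time_s: 1.9
ee_pos: [0.4355, -0.1181, 0.1604]
eef_rot: [-90.0, -0.0, 63.5]
force: [-0.8, 1.2, -0.5]
gripper_width: 0.0854
```

```bash
python3 -c "
from h import *
go([.4375,-.119,.092],63.4)
s=eyes.capture('side');t=eyes.capture('top')
a=cv2.resize(s[180:280,200:300],(400,400),interpolation=2);b=cv2.resize(t[160:260,250:350],(400,400),interpolation=2)
cv2.imwrite('pics/g2.png',np.hstack([a,b])[:,:,::-1])"
```

```text
d ['0.0000', '0.0684', '-0.0022'] r [-0.02  0.08  0.01] pos [ 0.4355 -0.1181  0.1604] [-8.998e+01 -1.000e-02  6.348e+01] j [-15.2  14.5 -32.   43.5   0.   11.3] w 0.0854 F [-0.76  1.24 -0.53] t 1.9
```

View pics/g2.png

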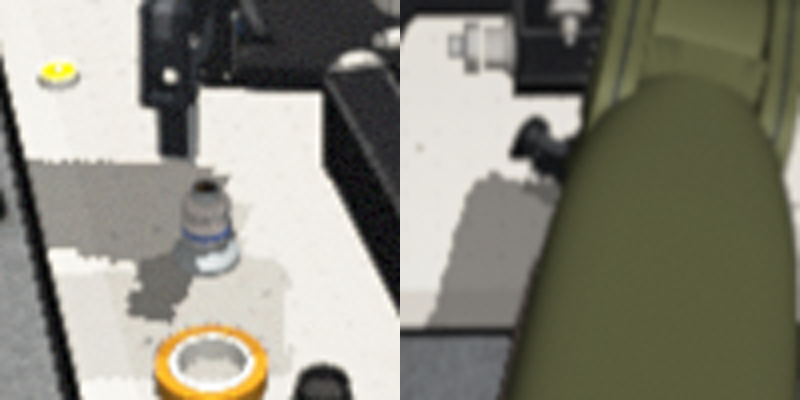

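```bash
python3 -c "
from h import *
s=eyes.capture('side'); crop(s,170,60,150,150,4,'pics/g3.png')
p=env.state()['ee_pos']; 
for k in(-.057,-.0425,0,.0425,.057):
  print(k,proj('side',p+np.array([.4464*k,.8948*k,-.06])))"
```

```text
-0.057 [243.35791241 222.00326105]
-0.0425 [245.0656958  218.26150452]
0 [249.80694178 207.87368736]
0.0425 [254.18836607 198.27456171]
0.057 [255.60797967 195.16444487]
```

View pics/g3.png

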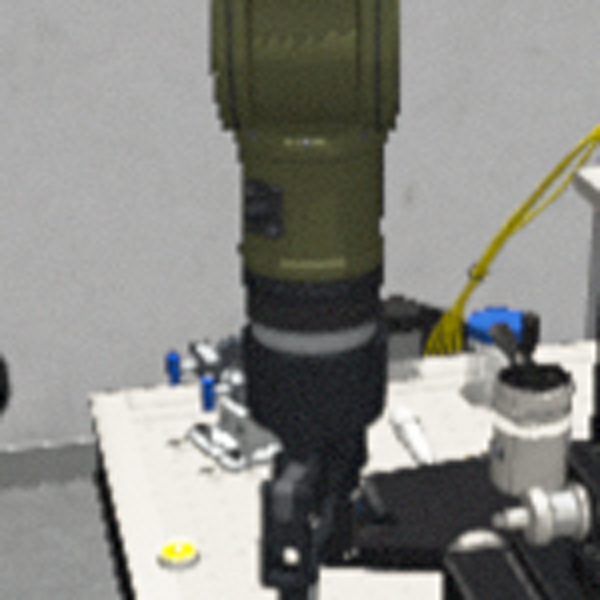

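>>> jog_arm --motion '[{"dx": 0,"dy": 0.03,"dz": -0.0015,"rx": 0,"ry": 0,"rz": 0,"hand": 1},{"dx": 0,"dy": 0.055,"dz": -0.0015,"rx": 0,"ry": 0,"rz": 0,"hand": 1},{"dx": 0,"dy": 0.068,"dz": -0.0015,"rx": 0,"ry": 0,"rz": 0,"hand": 1},{"dx": 0,"dy": 0.068,"dz": -0.0015,"rx": 0,"ry": 0,"rz": 0,"hand": 1},{"dx": 0,"dy": 0.068,"dz": -0.0015,"rx": 0,"ry": 0,"rz": 0,"hand": -0.1},{"dx": 0,"dy": 0.068,"dz": -0.0015,"rx": 0,"ry": 0,"rz": 0,"hand": -0.2},{"dx": 0,"dy": 0.068,"dz": -0.0015,"rx": 0,"ry": 0,"rz": 0,"hand": -0.3},{"dx": 0,"dy": 0.068,"dz": -0.0015,"rx": 0,"ry": 0,"rz": 0,"hand": -0.6},{"dx": 0,"dy": 0.068,"dz": -0.0015,"rx": 0,"ry": 0,"rz": 0,"hand": -0.9},{"dx": 0,"dy": 0.068,"dz": -0.0015,"rx": 0,"ry": 0,"rz": 0,"hand": -1},{"dx": 0,"dy": 0.068,"dz": -0.0015,"rx": 0,"ry": 0,"rz": 0,"hand": -1},{"dx": 0,"dy": 0.068,"dz": -0.0015,"rx": 0,"ry": 0,"rz": 0,"hand": -1}]' --newtons 40

```text
time_s: 3.25
ee_pos: [0.4379, -0.12, 0.0931]
eef_rot: [-90.1, -0.0, 63.4]
force: [-0.7, 0.7, 5.5]
gripper_width: 0.0269
```

```bash
python3 -c "
from h import *
s=eyes.capture('side'); crop(s,200,160,120,100,5,'pics/g4.png');go([.4375,-.119,.092],63.4)"
```

```text
d ['0.0006', '0.0011', '0.0009'] r [ 0.09 -0.03  0.05] pos [ 0.438  -0.12    0.0931] [-9.009e+01 -5.000e-02  6.337e+01] j [-15.3  19.8 -37.1  33.    0.   11.3] w 0.0265 F [-0.06  0.81  5.99] t 3.3
```

View pics/g4.png

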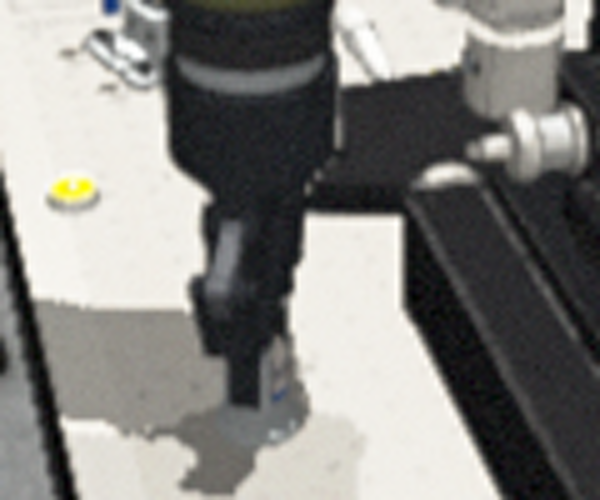

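>>> jog_arm --motion '[{"dx": 0,"dy": -0.01,"dz": 0,"rx": 0,"ry": 0,"rz": 0,"hand": -1},{"dx": 0,"dy": -0.03,"dz": 0,"rx": 0,"ry": 0,"rz": 0,"hand": -1},{"dx": 0,"dy": -0.06,"dz": 0,"rx": 0,"ry": 0,"rz": 0,"hand": -1},{"dx": 0,"dy": -0.09,"dz": 0,"rx": 0,"ry": 0,"rz": 0,"hand": -1},{"dx": 0,"dy": -0.11,"dz": 0,"rx": 0,"ry": 0,"rz": 0,"hand": -1},{"dx": 0,"dy": -0.11,"dz": 0,"rx": 0,"ry": 0,"rz": 0,"hand": -1}]'

```text
time_s: 3.9
ee_pos: [0.4391, -0.1205, 0.2053]
eef_rot: [-90.4, -0.1, 63.4]
force: [0.3, -0.4, -2.4]
gripper_width: 0.0268
```

```bash
python3 -c "
from h import *
s=eyes.capture('side'); crop(s,200,120,120,120,5,'pics/g5.png');go([.4715,.2675,.205],110)
p=env.state()['ee_pos']; print(proj('side',p-[0,0,.092]),proj('side',p-[0,0,.086]))"
```

```text
d ['0.3615', '-0.0017', '0.1440'] r [  0.2  -46.64  -0.05] pos [ 0.4381 -0.1202  0.2036] [-9.020e+01 -3.000e-02  6.336e+01] j [-15.3  12.  -27.8  50.   -0.   11.3] w 0.0265 F [-0.41 -0.36 -2.17] t 3.95
[250.91577112 203.98836965] [250.87940459 201.69455076]
```

View pics/g5.png

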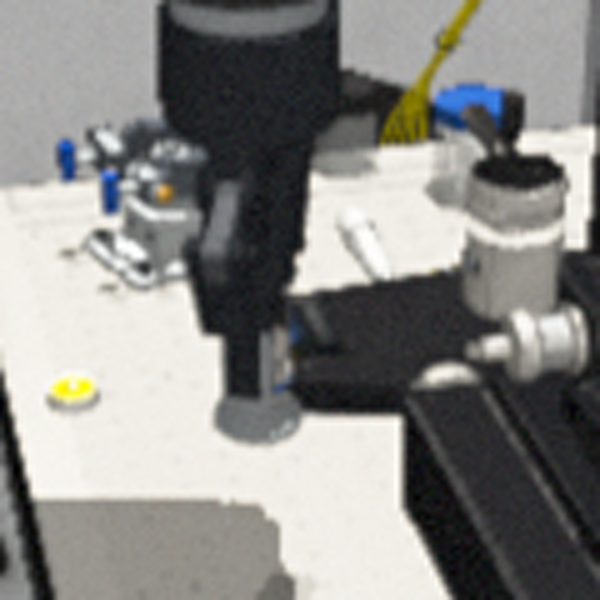

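>>> jog_arm --motion '[{"dx": 0.361,"dy": -0.01,"dz": 0.144,"rx": 0,"ry": -46.6,"rz": 0,"hand": -1},{"dx": 0.361,"dy": -0.01,"dz": 0.144,"rx": 0,"ry": -46.6,"rz": 0,"hand": -1},{"dx": 0.361,"dy": -0.01,"dz": 0.144,"rx": 0,"ry": -46.6,"rz": 0,"hand": -1},{"dx": 0.361,"dy": -0.01,"dz": 0.144,"rx": 0,"ry": -46.6,"rz": 0,"hand": -1},{"dx": 0.361,"dy": -0.01,"dz": 0.144,"rx": 0,"ry": -46.6,"rz": 0,"hand": -1},{"dx": 0.361,"dy": -0.01,"dz": 0.144,"rx": 0,"ry": -46.6,"rz": 0,"hand": -1},{"dx": 0.361,"dy": -0.01,"dz": 0.144,"rx": 0,"ry": -46.6,"rz": 0,"hand": -1},{"dx": 0.361,"dy": -0.01,"dz": 0.144,"rx": 0,"ry": -46.6,"rz": 0,"hand": -1},{"dx": 0.361,"dy": -0.01,"dz": 0.144,"rx": 0,"ry": -46.6,"rz": 0,"hand": -1},{"dx": 0.361,"dy": -0.01,"dz": 0.144,"rx": 0,"ry": -46.6,"rz": 0,"hand": -1},{"dx": 0.361,"dy": -0.01,"dz": 0.144,"rx": 0,"ry": -46.6,"rz": 0,"hand": -1},{"dx": 0.361,"dy": -0.01,"dz": 0.144,"rx": 0,"ry": -46.6,"rz": 0,"hand": -1}]'

```text
time_s: 5.15
ee_pos: [0.4699, 0.2657, 0.2115]
eef_rot: [-89.9, 0.0, 109.9]
force: [0.6, 0.2, -1.8]
gripper_width: 0.0268
```

```bash
python3 -c "
from h import *
s=eyes.capture('side');t=eyes.capture('top')
a=cv2.resize(s[100:180,190:270],(400,400),interpolation=2);b=cv2.resize(t[160:240,130:210],(400,400),interpolation=2)
cv2.imwrite('pics/p1.png',np.hstack([a,b])[:,:,::-1])
go([.4715,.2675,.17],110)
p=env.state()['ee_pos']; print(proj('side',p-[0,0,.092]),proj('side',p-[0,0,.086]))"
```

```text
d ['0.0010', '0.0420', '-0.0017'] r [-0.04 -0.14 -0.01] pos [0.4703 0.266  0.212 ] [-8.9960e+01  1.0000e-02  1.0986e+02] j [ 29.5  19.6 -15.5  55.   -0.    9.6] w 0.0269 F [ 0.31  0.21 -1.25] t 5.25
[233.15804143 134.76401284] [233.08926792 132.91742591]
```

View pics/p1.png

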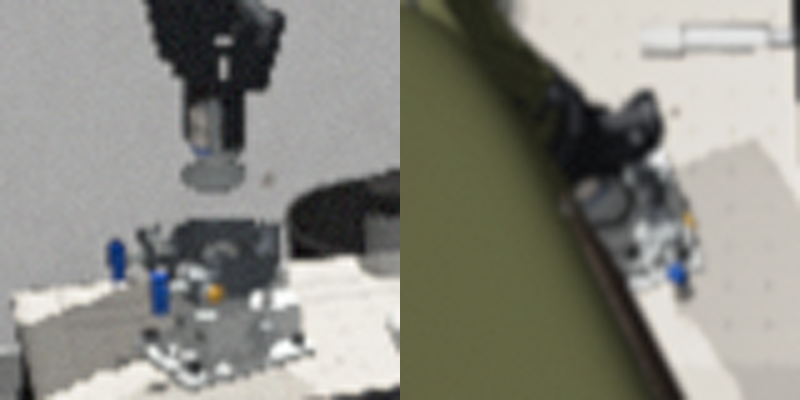

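```bash
python3 -c "
from h import *
s0=cv2.imread('pics/side0.png')[:,:,::-1]; s=eyes.capture('side'); cv2.imwrite('pics/side1.png',s[:,:,::-1])
a=cv2.resize(s0[118:172,212:252],(400,540),interpolation=cv2.INTER_CUBIC);b=cv2.resize(s[118:172,212:252],(400,540),interpolation=cv2.INTER_CUBIC)
o=np.hstack([a,b]).copy()
for i in range(0,80): o[::4,i*10*1]=o[::4,i*10]//(2 if i%5==0 else 1)
cv2.imwrite('pics/p2.png',np.clip(o.astype(float)*1.2,0,255).astype(np.uint8)[:,:,::-1])
"
```

```text
(no output)
```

View pics/p2.png

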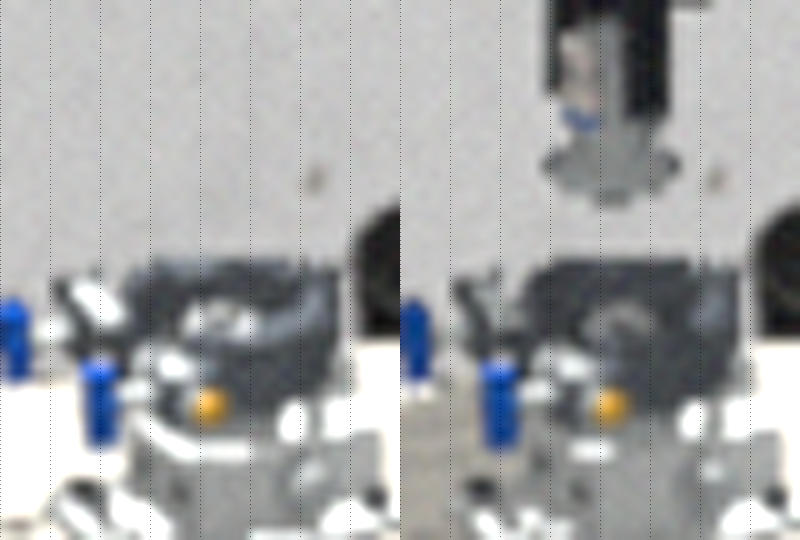

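```bash
python3 -c "
from h import *
for x in(.469,.4705,.472): print(x,proj('side',[x,.2675,.071]),proj('top',[x,.2675,.071]))
for z in(.065,.068,.071): print(tri(('side',233.7,149.5),('top',170.4,199.3)), plane('top',170.4,199.3,z))
t=cv2.imread('pics/top0.png')[:,:,::-1]
crop(t,156,183,36,44,13,'pics/p3.png')
"
```

```text
0.469 [233.20958285 149.37714831] [170.4622905  200.03090098]
0.4705 [233.6858143  149.32813217] [170.47496919 199.53884705]
0.472 [234.16181643 149.27914446] [170.48766274 199.04700583]
(array([0.47097725, 0.26793648, 0.07025149]), [np.float64(0.0003772903764780834), np.float64(0.0003772903764780779)]) [0.47224355 0.26905517 0.065     ]
(array([0.47097725, 0.26793648, 0.07025149]), [np.float64(0.0003772903764780834), np.float64(0.0003772903764780779)]) [0.47173752 0.2684006  0.068     ]
(array([0.47097725, 0.26793648, 0.07025149]), [np.float64(0.0003772903764780834), np.float64(0.0003772903764780779)]) [0.47123148 0.26774603 0.071     ]
```

View pics/p3.png

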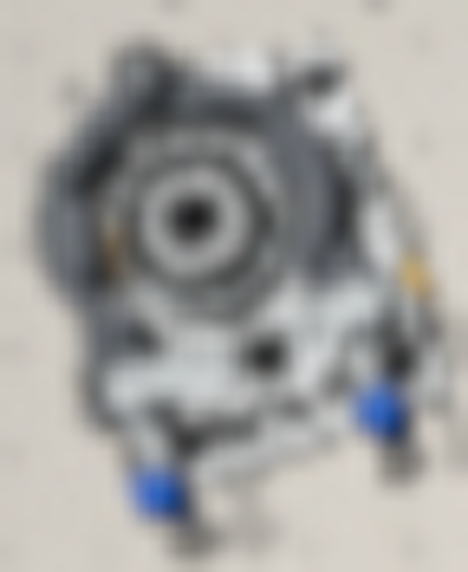

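```bash
python3 -c "
from h import *
go([.4717,.2677,.171],110)"
```

```text
d ['0.0010', '0.0412', '-0.0017'] r [-0.01 -0.13 -0.01] pos [0.4704 0.2662 0.2122] [-8.9990e+01  1.0000e-02  1.0987e+02] j [ 29.5  19.6 -15.5  55.   -0.    9.6] w 0.0266 F [-0.24 -0.31 -1.01] t 5.3
```

>>> jog_arm --motion '[{"dx": 0.001,"dy": 0.02,"dz": -0.0015,"rx": 0,"ry": 0,"rz": 0,"hand": -1},{"dx": 0.001,"dy": 0.035,"dz": -0.0015,"rx": 0,"ry": 0,"rz": 0,"hand": -1},{"dx": 0.001,"dy": 0.041,"dz": -0.0015,"rx": 0,"ry": 0,"rz": 0,"hand": -1},{"dx": 0.001,"dy": 0.041,"dz": -0.0015,"rx": 0,"ry": 0,"rz": 0,"hand": -1},{"dx": 0.001,"dy": 0.041,"dz": -0.0015,"rx": 0,"ry": 0,"rz": 0,"hand": -1}]'

```text
time_s: 5.8
ee_pos: [0.4718, 0.2687, 0.1717]
eef_rot: [-90.0, -0.0, 109.9]
force: [0.8, 0.4, -2.0]
gripper_width: 0.0264
```

```bash
python3 -c "
from h import *
s=eyes.capture('side'); cv2.imwrite('pics/side2.png',s[:,:,::-1]);crop(s,212,118,54,54,10,'pics/p4.png')
go([.4717,.2675,.161],110)
p=env.state()['ee_pos']; print(proj('side',p-[0,0,.091]))
"
```

```text
d ['-0.0012', '0.0110', '0.0008'] r [ 0.08 -0.05  0.01] pos [0.472  0.2689 0.172 ] [-9.0080e+01 -1.0000e-02  1.0995e+02] j [ 29.7  21.7 -18.8  49.4  -0.    9.7] w 0.0268 F [ 0.42 -0.15 -0.96] t 5.85
[233.97252763 146.14651577]
```

View pics/p4.png

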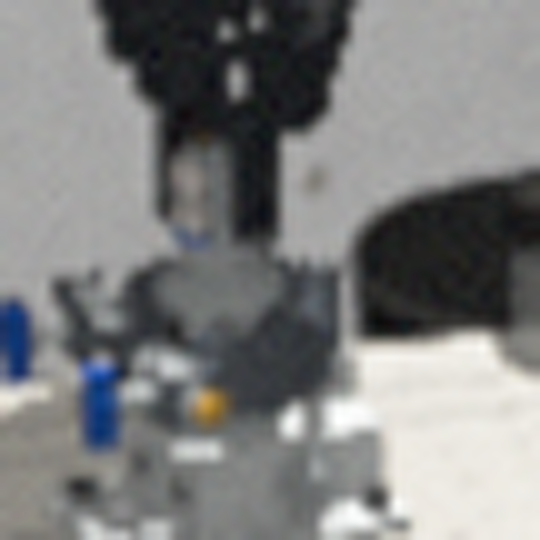

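>>> jog_arm --motion '[{"dx": -0.001,"dy": 0.002,"dz": 0,"rx": 0,"ry": 0,"rz": 0,"hand": -1},{"dx": -0.001,"dy": 0.004,"dz": 0,"rx": 0,"ry": 0,"rz": 0,"hand": -1},{"dx": -0.001,"dy": 0.006,"dz": 0,"rx": 0,"ry": 0,"rz": 0,"hand": -1},{"dx": -0.001,"dy": 0.007,"dz": 0,"rx": 0,"ry": 0,"rz": 0,"hand": -1},{"dx": -0.001,"dy": 0.007,"dz": 0,"rx": 0,"ry": 0,"rz": 0,"hand": -1}]'

```text
time_s: 6.35
ee_pos: [0.4716, 0.2678, 0.1639]
eef_rot: [-90.0, 0.0, 110.0]
force: [-0.1, -0.1, -1.9]
gripper_width: 0.0268
```

>>> jog_arm --motion '[{"dx": 0,"dy": 0.001,"dz": 0,"rx": 0,"ry": 0,"rz": 0,"hand": -1},{"dx": 0,"dy": 0.002,"dz": 0,"rx": 0,"ry": 0,"rz": 0,"hand": -1},{"dx": 0,"dy": 0.003,"dz": 0,"rx": 0,"ry": 0,"rz": 0,"hand": -1},{"dx": 0,"dy": 0.003,"dz": 0,"rx": 0,"ry": 0,"rz": 0,"hand": -1}]'

```text
time_s: 6.75
ee_pos: [0.4719, 0.2678, 0.1612]
eef_rot: [-90.0, -0.0, 110.0]
force: [-0.1, -0.8, -2.2]
gripper_width: 0.0266
```

>>> jog_arm --motion '[{"dx": 0,"dy": 0.001,"dz": 0,"rx": 0,"ry": 0,"rz": 0,"hand": -1},{"dx": 0,"dy": 0.001,"dz": 0,"rx": 0,"ry": 0,"rz": 0,"hand": -1},{"dx": 0,"dy": 0.001,"dz": 0,"rx": 0,"ry": 0,"rz": 0,"hand": -1}]'

```text
time_s: 7.05
ee_pos: [0.4719, 0.2679, 0.1605]
eef_rot: [-90.0, -0.0, 110.0]
force: [-0.4, -0.8, 2.6]
gripper_width: 0.0265
```

>>> jog_arm --motion '[{"dx": 0,"dy": 0.001,"dz": 0,"rx": 0,"ry": 0,"rz": 0,"hand": -1},{"dx": 0,"dy": 0.001,"dz": 0,"rx": 0,"ry": 0,"rz": 0,"hand": -1},{"dx": 0,"dy": 0.001,"dz": 0,"rx": 0,"ry": 0,"rz": 0,"hand": -1}]'

```text
time_s: 7.35
ee_pos: [0.4719, 0.2679, 0.1595]
eef_rot: [-90.0, -0.0, 110.0]
force: [-1.6, -1.3, 4.1]
gripper_width: 0.0267
```

```bash
python3 -c "
from h import *
s=eyes.capture('side'); crop(s,212,118,54,54,10,'pics/p5.png')
go([.4717,.2675,.161],110)
"
```

```text
d ['-0.0003', '-0.0015', '0.0003'] r [ 0.02 -0.03  0.01] pos [0.4719 0.2679 0.1595] [-9.0020e+01 -1.0000e-02  1.0997e+02] j [ 29.6  22.4 -19.8  47.8   0.    9.6] w 0.0267 F [-1.78 -1.04  5.12] t 7.4
```

View pics/p5.png

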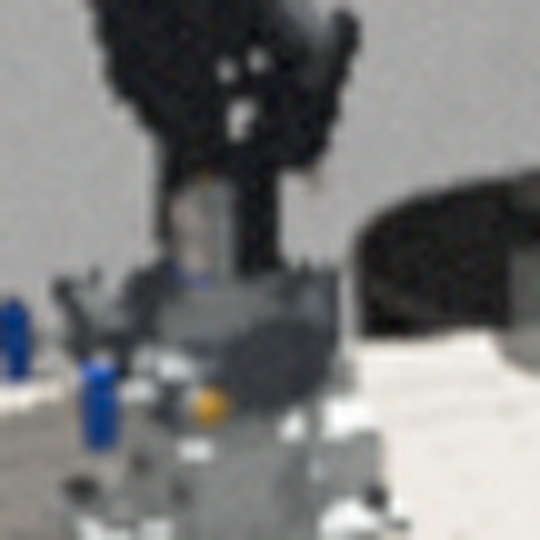

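>>> jog_arm --motion '[{"dx": 0,"dy": -0.001,"dz": 0,"rx": 0,"ry": 0,"rz": 0,"hand": -1},{"dx": 0,"dy": -0.001,"dz": 0,"rx": 0,"ry": 0,"rz": 0,"hand": -0.2},{"dx": 0,"dy": -0.001,"dz": 0,"rx": 0,"ry": 0,"rz": 0,"hand": 0},{"dx": 0,"dy": -0.001,"dz": 0,"rx": 0,"ry": 0,"rz": 0,"hand": 0.2},{"dx": 0,"dy": -0.001,"dz": 0,"rx": 0,"ry": 0,"rz": 0,"hand": 0.3},{"dx": 0,"dy": -0.001,"dz": 0,"rx": 0,"ry": 0,"rz": 0,"hand": 0.3},{"dx": 0,"dy": -0.001,"dz": 0,"rx": 0,"ry": 0,"rz": 0,"hand": 0.3},{"dx": 0,"dy": -0.001,"dz": 0,"rx": 0,"ry": 0,"rz": 0,"hand": 0.3}]' --newtons 20

```text
time_s: 8.2
ee_pos: [0.4718, 0.2678, 0.1601]
eef_rot: [-90.0, 0.0, 110.0]
force: [0.2, 0.1, -0.4]
gripper_width: 0.0555
```

```bash
python3 -c "
from h import *
s=eyes.capture('side'); crop(s,212,118,54,54,10,'pics/p6.png')
go([.4717,.2675,.161],110)
"
```

```text
d ['-0.0003', '-0.0009', '0.0002'] r [-0.   -0.03 -0.  ] pos [0.4718 0.2678 0.1601] [-90.     0.   109.97] j [ 29.6  22.4 -19.8  47.9  -0.    9.6] w 0.0551 F [-0.63 -0.5   0.  ] t 8.25
```

View pics/p6.png

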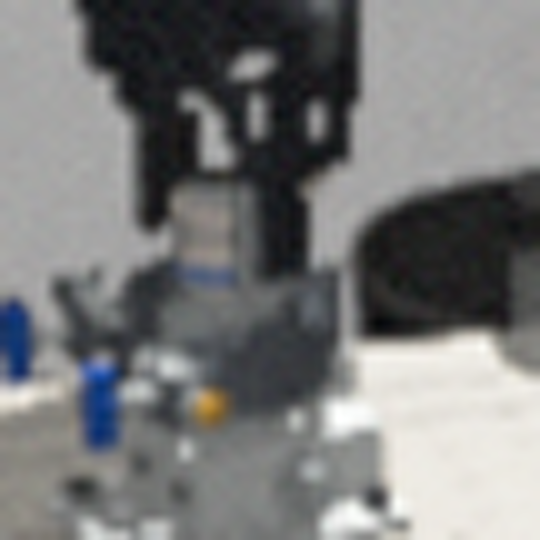

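>>> jog_arm --motion '[{"dx": 0,"dy": -0.02,"dz": 0,"rx": 0,"ry": 0,"rz": 0,"hand": 0.3},{"dx": 0,"dy": -0.05,"dz": 0,"rx": 0,"ry": 0,"rz": 0,"hand": 0.3},{"dx": 0,"dy": -0.075,"dz": 0,"rx": 0,"ry": 0,"rz": 0,"hand": 0.6},{"dx": 0,"dy": -0.075,"dz": 0.03,"rx": 0,"ry": 0,"rz": 0,"hand": 1},{"dx": 0,"dy": -0.075,"dz": 0.06,"rx": 0,"ry": 0,"rz": 0,"hand": 1},{"dx": 0,"dy": -0.075,"dz": 0.06,"rx": 0,"ry": 0,"rz": 0,"hand": 1},{"dx": 0,"dy": -0.075,"dz": 0.06,"rx": 0,"ry": 0,"rz": 0,"hand": 1}]'

```text
time_s: 8.95
ee_pos: [0.4152, 0.2473, 0.2354]
eef_rot: [-90.1, -0.0, 110.0]
force: [-0.1, -0.0, -0.4]
gripper_width: 0.0856
```

```bash
python3 -c "
from h import *
s=eyes.capture('side');t=eyes.capture('top'); cv2.imwrite('pics/side3.png',s[:,:,::-1]); cv2.imwrite('pics/top3.png',t[:,:,::-1])
a=cv2.resize(s[110:170,200:260],(400,400),interpolation=2);b=cv2.resize(t[175:235,145:205],(400,400),interpolation=2)
cv2.imwrite('pics/p7.png',np.hstack([a,b])[:,:,::-1])
go([.4155,.2482,.127],110)
"
```

```text
d ['0.0006', '0.1084', '0.0009'] r [ 0.09 -0.03  0.01] pos [0.4164 0.2479 0.2354] [-9.0090e+01 -1.0000e-02  1.0997e+02] j [ 30.8  13.3 -20.8  55.8  -0.   10.8] w 0.0854 F [-0.93 -0.34  0.27] t 9.05
```

View pics/p7.png

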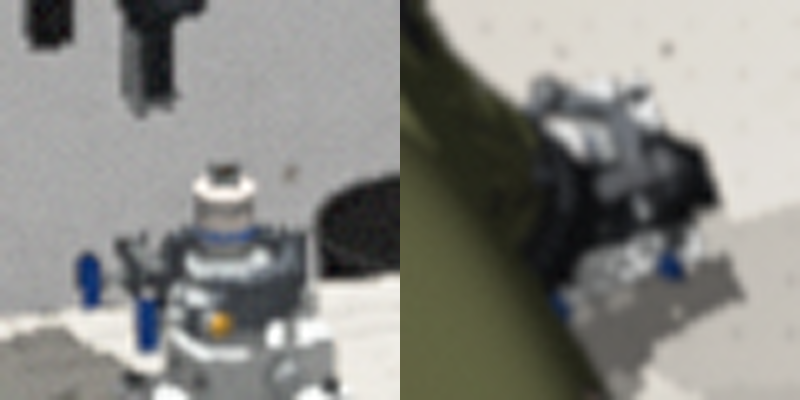

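>>> jog_arm --motion '[{"dx": 0,"dy": 0.04,"dz": 0.0015,"rx": 0,"ry": 0,"rz": 0,"hand": 1},{"dx": 0,"dy": 0.08,"dz": 0.0015,"rx": 0,"ry": 0,"rz": 0,"hand": 1},{"dx": 0,"dy": 0.095,"dz": 0.0015,"rx": 0,"ry": 0,"rz": 0,"hand": 1},{"dx": 0,"dy": 0.105,"dz": 0.0015,"rx": 0,"ry": 0,"rz": 0,"hand": 1},{"dx": 0,"dy": 0.111,"dz": 0.0015,"rx": 0,"ry": 0,"rz": 0,"hand": 1},{"dx": 0,"dy": 0.111,"dz": 0.0015,"rx": 0,"ry": 0,"rz": 0,"hand": 1},{"dx": 0,"dy": 0.111,"dz": 0.0015,"rx": 0,"ry": 0,"rz": 0,"hand": 1}]' --newtons 20

```text
time_s: 9.75
ee_pos: [0.4149, 0.2473, 0.1249]
eef_rot: [-90.1, -0.0, 110.0]
force: [0.5, -0.5, 0.2]
gripper_width: 0.0858
```

```bash
python3 -c "
from h import *
s=eyes.capture('side');t=eyes.capture('top')
a=cv2.resize(s[110:170,200:260],(400,400),interpolation=2);b=cv2.resize(t[175:235,145:205],(400,400),interpolation=2)
cv2.imwrite('pics/q1.png',np.hstack([a,b])[:,:,::-1])
go([.4155,.2482,.124],110)
"
```

```text
d ['0.0006', '0.0011', '-0.0009'] r [ 0.12 -0.03  0.02] pos [0.4148 0.2473 0.1251] [-9.0120e+01 -2.0000e-02  1.0997e+02] j [ 30.8  19.5 -30.9  39.4  -0.   10.8] w 0.0854 F [-0.41 -0.18 -0.06] t 9.85
```

View pics/q1.png

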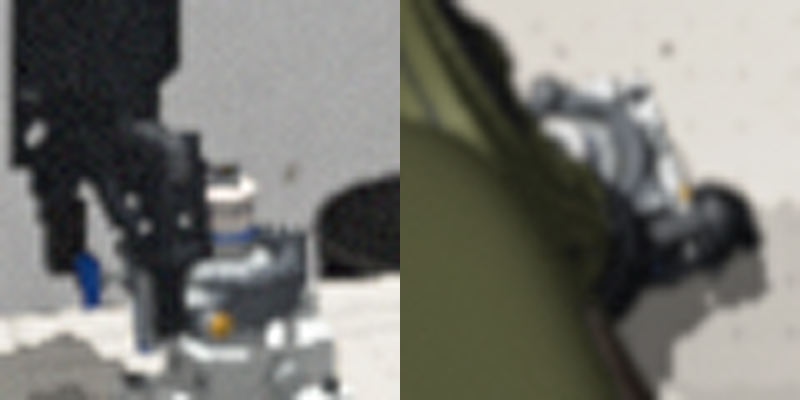

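>>> jog_arm --motion '[{"dx": 0.0005,"dy": 0.001,"dz": 0,"rx": 0,"ry": 0,"rz": 0,"hand": 0.8},{"dx": 0.0005,"dy": 0.001,"dz": 0,"rx": 0,"ry": 0,"rz": 0,"hand": 0.65},{"dx": 0.0005,"dy": 0.001,"dz": 0,"rx": 0,"ry": 0,"rz": 0,"hand": 0.6},{"dx": 0.0005,"dy": 0.001,"dz": 0,"rx": 0,"ry": 0,"rz": 0,"hand": 0.58},{"dx": 0.0005,"dy": 0.001,"dz": 0,"rx": 0,"ry": 0,"rz": 0,"hand": 0.58}]' --newtons 20

```text
time_s: 10.35
ee_pos: [0.4138, 0.2473, 0.1232]
eef_rot: [-90.0, -0.0, 110.0]
force: [0.3, -0.3, 0.1]
gripper_width: 0.0674
```

>>> jog_arm --motion '[{"dx": 0,"dy": 0,"dz": 0,"rx": 0,"ry": 0,"rz": 0,"hand": 0.53},{"dx": 0,"dy": 0,"dz": 0,"rx": 0,"ry": 0,"rz": 0,"hand": 0.5},{"dx": 0,"dy": 0,"dz": 0,"rx": 0,"ry": 0,"rz": 0,"hand": 0.5}]'

```text
time_s: 10.65
ee_pos: [0.4139, 0.2473, 0.1232]
eef_rot: [-90.0, 0.0, 110.0]
force: [-0.1, -0.3, 0.2]
gripper_width: 0.0641
```

>>> jog_arm --motion '[{"dx": 0,"dy": 0,"dz": 0,"rx": 0,"ry": 0,"rz": 0,"hand": 0.44},{"dx": 0,"dy": 0,"dz": 0,"rx": 0,"ry": 0,"rz": 0,"hand": 0.4},{"dx": 0,"dy": 0,"dz": 0,"rx": 0,"ry": 0,"rz": 0,"hand": 0.4}]'

```text
time_s: 10.95
ee_pos: [0.4138, 0.2473, 0.1231]
eef_rot: [-90.0, 0.0, 110.0]
force: [-0.4, -0.1, 0.7]
gripper_width: 0.06
```

>>> jog_arm --motion '[{"dx": 0,"dy": 0,"dz": 0,"rx": 0,"ry": 0,"rz": 0,"hand": 0.35},{"dx": 0,"dy": 0,"dz": 0,"rx": 0,"ry": 0,"rz": 0,"hand": 0.3},{"dx": 0,"dy": 0,"dz": 0,"rx": 0,"ry": 0,"rz": 0,"hand": 0.3}]'

```text
time_s: 11.25
ee_pos: [0.4138, 0.2473, 0.1231]
eef_rot: [-90.0, 0.0, 110.0]
force: [-0.7, -0.3, 0.9]
gripper_width: 0.0556
```

>>> jog_arm --motion '[{"dx": 0,"dy": 0,"dz": 0,"rx": 0,"ry": 0,"rz": 0,"hand": 0.25},{"dx": 0,"dy": 0,"dz": 0,"rx": 0,"ry": 0,"rz": 0,"hand": 0.2},{"dx": 0,"dy": 0,"dz": 0,"rx": 0,"ry": 0,"rz": 0,"hand": 0.2}]'

```text
time_s: 11.55
ee_pos: [0.4138, 0.2473, 0.1231]
eef_rot: [-90.0, 0.0, 110.0]
force: [-0.3, -0.2, -0.3]
gripper_width: 0.0511
```

>>> jog_arm --motion '[{"dx": 0,"dy": 0,"dz": 0,"rx": 0,"ry": 0,"rz": 0,"hand": 0.17},{"dx": 0,"dy": 0,"dz": 0,"rx": 0,"ry": 0,"rz": 0,"hand": 0.15},{"dx": 0,"dy": 0,"dz": 0,"rx": 0,"ry": 0,"rz": 0,"hand": 0.15}]'

```text
time_s: 11.85
ee_pos: [0.4138, 0.2472, 0.1232]
eef_rot: [-90.0, 0.0, 110.0]
force: [-0.7, -0.9, 2.4]
gripper_width: 0.0493
```

```bash
python3 -c "
from h import *
s=eyes.capture('side');t=eyes.capture('top')
a=cv2.resize(s[110:170,200:260],(400,400),interpolation=2);b=cv2.resize(t[175:235,145:205],(400,400),interpolation=2)
cv2.imwrite('pics/q2.png',np.hstack([a,b])[:,:,::-1])
go([.4155,.2482,.124],110)
"
```

```text
d ['0.0003', '-0.0008', '-0.0019'] r [-0.   -0.03 -0.01] pos [0.4138 0.2472 0.1232] [-9.0000e+01  1.0000e-02  1.0997e+02] j [ 30.9  19.7 -31.1  39.3  -0.   10.9] w 0.0489 F [ 0.27 -0.58  0.72] t 11.95
```

View pics/q2.png

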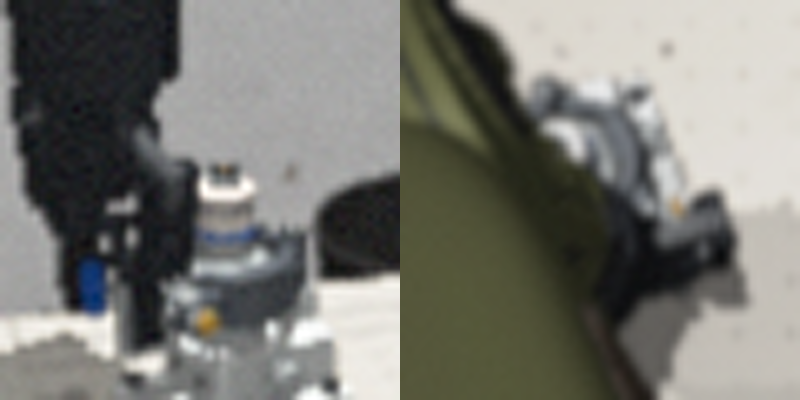

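>>> jog_arm --motion '[{"dx": 0,"dy": 0,"dz": 0,"rx": 0,"ry": 0,"rz": 0,"hand": 0.12},{"dx": 0,"dy": 0,"dz": 0,"rx": 0,"ry": 0,"rz": 0,"hand": 0.1},{"dx": 0,"dy": 0,"dz": 0,"rx": 0,"ry": 0,"rz": 0,"hand": 0.1}]'

```text
time_s: 12.25
ee_pos: [0.4138, 0.2473, 0.1232]
eef_rot: [-90.0, 0.0, 110.0]
force: [-0.3, -0.2, 2.5]
gripper_width: 0.0471
```

>>> jog_arm --motion '[{"dx": 0,"dy": 0,"dz": 0,"rx": 0,"ry": 0,"rz": 0,"hand": 0.08},{"dx": 0,"dy": 0,"dz": 0,"rx": 0,"ry": 0,"rz": 0,"hand": 0.08},{"dx": 0,"dy": 0,"dz": 0,"rx": 0,"ry": 0,"rz": 0,"hand": 0.08}]'

```text
time_s: 12.55
ee_pos: [0.4138, 0.2473, 0.1232]
eef_rot: [-90.0, 0.0, 110.0]
force: [-1.5, -1.6, 1.6]
gripper_width: 0.0464
```

>>> jog_arm --motion '[{"dx": 0,"dy": 0,"dz": 0,"rx": 0,"ry": 0,"rz": 0,"hand": 0.06},{"dx": 0,"dy": 0,"dz": 0,"rx": 0,"ry": 0,"rz": 0,"hand": 0.06},{"dx": 0,"dy": 0,"dz": 0,"rx": 0,"ry": 0,"rz": 0,"hand": 0.06}]'

```text
time_s: 12.85
ee_pos: [0.4138, 0.2473, 0.1232]
eef_rot: [-90.0, -0.0, 110.0]
force: [-0.4, 0.7, 2.0]
gripper_width: 0.0453
```

>>> jog_arm --motion '[{"dx": 0,"dy": 0,"dz": 0,"rx": 0,"ry": 0,"rz": 0,"hand": 0.04},{"dx": 0,"dy": 0,"dz": 0,"rx": 0,"ry": 0,"rz": 0,"hand": 0.04},{"dx": 0,"dy": 0,"dz": 0,"rx": 0,"ry": 0,"rz": 0,"hand": 0.04}]'

```text
time_s: 13.15
ee_pos: [0.4138, 0.2473, 0.1232]
eef_rot: [-90.0, 0.0, 110.0]
force: [-0.9, -0.5, 2.7]
gripper_width: 0.0441
```

>>> jog_arm --motion '[{"dx": 0,"dy": 0,"dz": 0,"rx": 0,"ry": 0,"rz": 0,"hand": 0.02},{"dx": 0,"dy": 0,"dz": 0,"rx": 0,"ry": 0,"rz": 0,"hand": 0.02},{"dx": 0,"dy": 0,"dz": 0,"rx": 0,"ry": 0,"rz": 0,"hand": 0.02}]'

```text
time_s: 13.45
ee_pos: [0.4137, 0.2472, 0.1232]
eef_rot: [-90.0, 0.0, 110.0]
force: [-1.1, -1.8, 4.9]
gripper_width: 0.0436
```

```bash
cat > w.py <<'E'
from h import *
# sample readings & view
W=[];F=[]
for i in range(2):
    s=eyes.capture('side'); st=env.state(); W.append(st['gripper_width']*1e3);F.append(st['force'])
import sys
a=cv2.resize(s[110:170,200:260],(400,400),interpolation=2)
t=eyes.capture('top');b=cv2.resize(t[175:235,145:205],(400,400),interpolation=2)
cv2.imwrite('pics/%s.png'%sys.argv[1],np.hstack([a,b])[:,:,::-1])
print(np.round(W,2),np.mean(F,0).round(2),env.state()['joint_efforts'].round(2),env.state()['time_s'])
E
python3 w.py q3
```

```text
[43.58 43.79] [-2.15 -2.25  4.89] [ 3.000e-01 -3.742e+01  1.989e+01 -1.090e+00  1.700e-01 -3.000e-02] 13.6
```

View pics/q3.png

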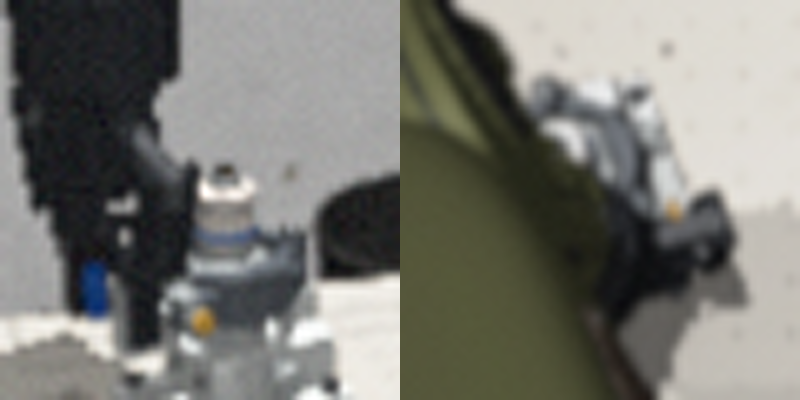

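>>> jog_arm --motion '[{"dx": 0,"dy": 0,"dz": 0,"rx": 0,"ry": 0,"rz": 0,"hand": 0},{"dx": 0,"dy": 0,"dz": 0,"rx": 0,"ry": 0,"rz": 0,"hand": 0},{"dx": 0,"dy": 0,"dz": 0,"rx": 0,"ry": 0,"rz": 0,"hand": 0}]'

```text
time_s: 13.9
ee_pos: [0.4137, 0.2472, 0.1233]
eef_rot: [-90.0, 0.0, 110.0]
force: [-1.8, -2.3, 6.2]
gripper_width: 0.0425
```

>>> jog_arm --motion '[{"dx": 0,"dy": 0,"dz": 0,"rx": 0,"ry": 0,"rz": 0,"hand": -0.02},{"dx": 0,"dy": 0,"dz": 0,"rx": 0,"ry": 0,"rz": 0,"hand": -0.02},{"dx": 0,"dy": 0,"dz": 0,"rx": 0,"ry": 0,"rz": 0,"hand": -0.02}]'

```text
time_s: 14.2
ee_pos: [0.4136, 0.2471, 0.1234]
eef_rot: [-90.0, 0.0, 110.0]
force: [-3.2, -2.1, 5.5]
gripper_width: 0.0419
```

>>> jog_arm --motion '[{"dx": 0,"dy": 0,"dz": 0,"rx": 0,"ry": 0,"rz": 0,"hand": -0.035},{"dx": 0,"dy": 0,"dz": 0,"rx": 0,"ry": 0,"rz": 0,"hand": -0.035},{"dx": 0,"dy": 0,"dz": 0,"rx": 0,"ry": 0,"rz": 0,"hand": -0.035}]'

```text
time_s: 14.5
ee_pos: [0.4135, 0.2471, 0.1234]
eef_rot: [-90.0, 0.0, 110.0]
force: [-2.2, -1.6, 7.3]
gripper_width: 0.0416
```

```bash
python3 w.py q4
```

```text
[41.36 41.47] [-2.15 -2.43  7.43] [  0.37 -36.32  19.87  -1.52   0.18  -0.04] 14.65
```

View pics/q4.png

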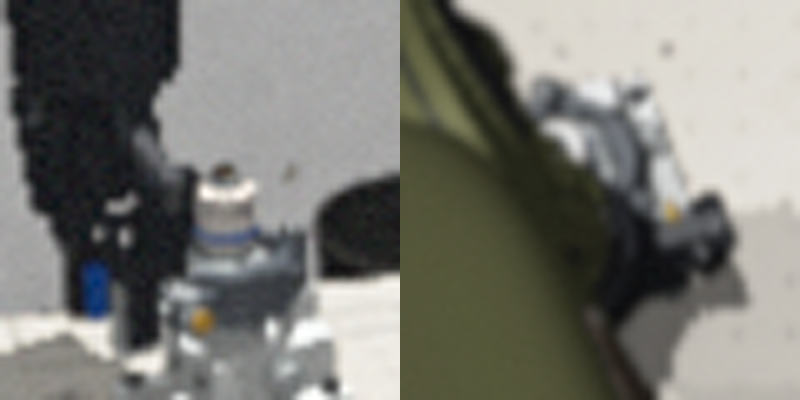

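>>> jog_arm --motion '[{"dx": 0,"dy": 0,"dz": 0,"rx": 0,"ry": 0,"rz": 0,"hand": -0.05},{"dx": 0,"dy": 0,"dz": 0,"rx": 0,"ry": 0,"rz": 0,"hand": -0.05},{"dx": 0,"dy": 0,"dz": 0,"rx": 0,"ry": 0,"rz": 0,"hand": -0.05}]'

```text
time_s: 14.95
ee_pos: [0.4135, 0.2471, 0.1235]
eef_rot: [-90.0, 0.0, 110.0]
force: [-3.7, -3.8, 7.9]
gripper_width: 0.0405
```

>>> jog_arm --motion '[{"dx": 0,"dy": 0,"dz": 0,"rx": 0,"ry": 0,"rz": 0,"hand": -0.065},{"dx": 0,"dy": 0,"dz": 0,"rx": 0,"ry": 0,"rz": 0,"hand": -0.065},{"dx": 0,"dy": 0,"dz": 0,"rx": 0,"ry": 0,"rz": 0,"hand": -0.065}]'

```text
time_s: 15.25
ee_pos: [0.4135, 0.2471, 0.1235]
eef_rot: [-90.0, 0.0, 110.0]
force: [-3.0, -2.9, 8.2]
gripper_width: 0.04
```

>>> jog_arm --motion '[{"dx": 0,"dy": 0,"dz": 0,"rx": 0,"ry": 0,"rz": 0,"hand": -0.08},{"dx": 0,"dy": 0,"dz": 0,"rx": 0,"ry": 0,"rz": 0,"hand": -0.08},{"dx": 0,"dy": 0,"dz": 0,"rx": 0,"ry": 0,"rz": 0,"hand": -0.08}]'

```text
time_s: 15.55
ee_pos: [0.4134, 0.247, 0.1236]
eef_rot: [-90.0, 0.0, 110.0]
force: [-3.7, -3.3, 9.0]
gripper_width: 0.0396
```

>>> jog_arm --motion '[{"dx": 0,"dy": 0,"dz": 0,"rx": 0,"ry": 0,"rz": 0,"hand": -0.095},{"dx": 0,"dy": 0,"dz": 0,"rx": 0,"ry": 0,"rz": 0,"hand": -0.095},{"dx": 0,"dy": 0,"dz": 0,"rx": 0,"ry": 0,"rz": 0,"hand": -0.095}]'

```text
time_s: 15.85
ee_pos: [0.4134, 0.247, 0.1237]
eef_rot: [-90.0, 0.0, 110.0]
force: [-3.1, -2.0, 9.8]
gripper_width: 0.0391
```

>>> jog_arm --motion '[{"dx": 0,"dy": 0,"dz": 0,"rx": 0,"ry": 0,"rz": 0,"hand": -0.11},{"dx": 0,"dy": 0,"dz": 0,"rx": 0,"ry": 0,"rz": 0,"hand": -0.11},{"dx": 0,"dy": 0,"dz": 0,"rx": 0,"ry": 0,"rz": 0,"hand": -0.11}]'

```text
time_s: 16.15
ee_pos: [0.4133, 0.247, 0.1237]
eef_rot: [-90.0, 0.0, 110.0]
force: [-3.5, -3.0, 10.5]
gripper_width: 0.0378
```

```bash
python3 w.py q5
```

```text
[38.1  38.32] [-3.9  -3.39 11.13] [  0.35 -34.95  19.85  -2.09   0.2   -0.05] 16.3
```

View pics/q5.png

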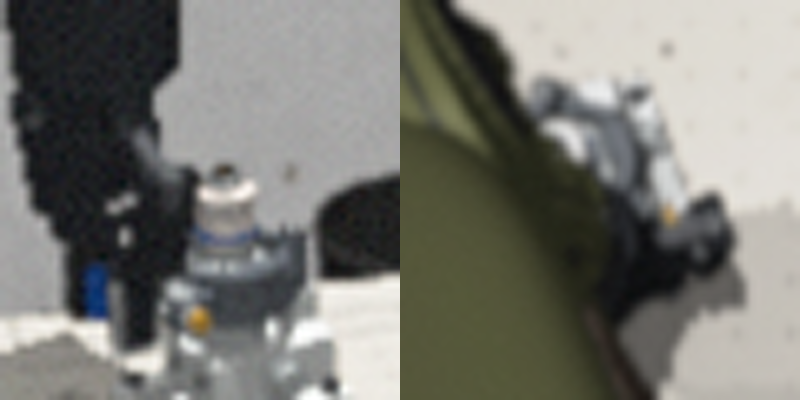

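>>> jog_arm --motion '[{"dx": 0,"dy": 0,"dz": 0,"rx": 0,"ry": 0,"rz": 0,"hand": -0.125},{"dx": 0,"dy": 0,"dz": 0,"rx": 0,"ry": 0,"rz": 0,"hand": -0.125},{"dx": 0,"dy": 0,"dz": 0,"rx": 0,"ry": 0,"rz": 0,"hand": -0.125}]'

```text
time_s: 16.6
ee_pos: [0.4142, 0.2476, 0.123]
eef_rot: [-90.0, -0.0, 110.0]
force: [-0.0, 0.0, 0.3]
gripper_width: 0.0372
```

The wrist drag fell from 11 N to about 0 at 37 mm, so the hook has clicked over. I'm stopping the squeeze here and letting go.

>>> jog_arm --motion '[{"dx": 0,"dy": 0,"dz": 0,"rx": 0,"ry": 0,"rz": 0,"hand": 0},{"dx": 0,"dy": 0,"dz": 0,"rx": 0,"ry": 0,"rz": 0,"hand": 0.3},{"dx": 0,"dy": 0,"dz": 0,"rx": 0,"ry": 0,"rz": 0,"hand": 0.7},{"dx": 0,"dy": 0,"dz": 0,"rx": 0,"ry": 0,"rz": 0,"hand": 1},{"dx": 0,"dy": 0,"dz": 0,"rx": 0,"ry": 0,"rz": 0,"hand": 1},{"dx": 0,"dy": 0,"dz": 0,"rx": 0,"ry": 0,"rz": 0,"hand": 1},{"dx": 0,"dy": 0,"dz": 0,"rx": 0,"ry": 0,"rz": 0,"hand": 1},{"dx": 0,"dy": 0,"dz": 0,"rx": 0,"ry": 0,"rz": 0,"hand": 1}]'

```text
time_s: 17.4
ee_pos: [0.4138, 0.2473, 0.1232]
eef_rot: [-90.0, 0.0, 110.0]
force: [0.7, -0.5, 0.1]
gripper_width: 0.0856
```

```bash
python3 w.py q6
```

```text
[85.28 85.3 ] [ 0.65  0.33 -0.22] [ -0.   -39.34  19.51   0.    -0.    -0.  ] 17.55
```

View pics/q6.png

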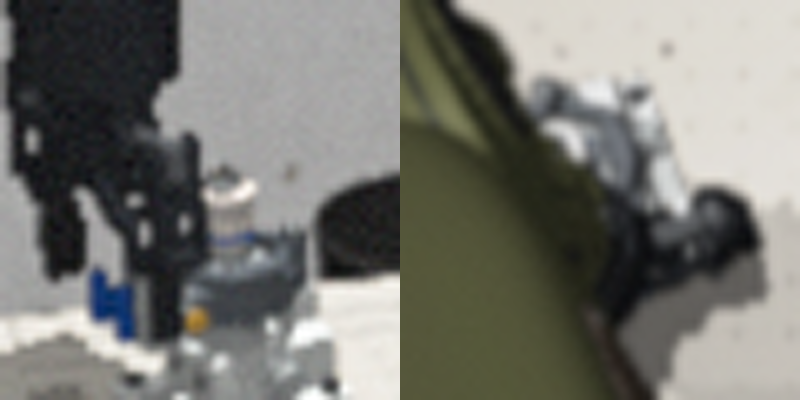

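Both handles stay close together with the jaws open. Next I retreat straight up and then away from the top camera's view.

>>> jog_arm --motion '[{"dx": 0,"dy": -0.03,"dz": 0,"rx": 0,"ry": 0,"rz": 0,"hand": 1},{"dx": 0,"dy": -0.07,"dz": 0,"rx": 0,"ry": 0,"rz": 0,"hand": 1},{"dx": 0,"dy": -0.12,"dz": 0,"rx": 0,"ry": 0,"rz": 0,"hand": 1},{"dx": -0.05,"dy": -0.15,"dz": 0,"rx": 0,"ry": 0,"rz": 0,"hand": 1},{"dx": -0.1,"dy": -0.15,"dz": 0,"rx": 0,"ry": 0,"rz": 0,"hand": 1},{"dx": -0.15,"dy": -0.15,"dz": 0,"rx": 0,"ry": 0,"rz": 0,"hand": 1},{"dx": -0.2,"dy": -0.15,"dz": 0,"rx": 0,"ry": 0,"rz": 0,"hand": 1},{"dx": -0.25,"dy": -0.15,"dz": 0,"rx": 0,"ry": 0,"rz": 0,"hand": 1},{"dx": -0.25,"dy": -0.15,"dz": 0,"rx": 0,"ry": 0,"rz": 0,"hand": 1},{"dx": -0.25,"dy": -0.15,"dz": 0,"rx": 0,"ry": 0,"rz": 0,"hand": 1}]'

```text
time_s: 18.55
ee_pos: [0.4995, 0.0109, 0.273]
eef_rot: [-90.0, -0.0, 109.8]
force: [-0.3, -0.1, -0.9]
gripper_width: 0.0858
```

```bash
python3 w.py q7; python3 - <<'E'
from h import *
s=eyes.capture('side');t=eyes.capture('top')
cv2.imwrite('pics/sidef.png',s[:,:,::-1]);cv2.imwrite('pics/topf.png',t[:,:,::-1])
im={'side':s[:,:,::-1],'top':t[:,:,::-1]};B={'side':(205,140,40,35),'top':(155,200,45,30)}
for n in im:
    h=cv2.cvtColor(np.ascontiguousarray(im[n]),cv2.COLOR_BGR2HSV); m=cv2.inRange(h,(105,110,60),(130,255,255))
    x,y,w,hh=B[n]; mm=np.zeros_like(m); mm[y:y+hh,x:x+w]=m[y:y+hh,x:x+w]
    k,l,st,c=cv2.connectedComponentsWithStats(mm)
    print(n,[(st[i].tolist(),c[i].round(2), plane(n,*c[i],.07).round(4)) for i in range(1,k)])
print(proj('side',[.4711,.2677,.118]),proj('top',[.4711,.2677,.118]))
E
```

```text
[85.28 85.52] [0.24 0.2  0.15] [-7.300e-01 -3.809e+01  2.483e+01 -2.000e-02 -3.000e-02  0.000e+00] 18.7
side [([237, 145, 1, 1, 1], array([237., 145.]), array([0.4872, 0.2999, 0.07  ])), ([214, 150, 6, 11, 41], array([216.54, 155.12]), array([0.4129, 0.2408, 0.07  ]))]
top [([179, 216, 4, 3, 9], array([180.67, 217.11]), array([0.4171, 0.2357, 0.07  ])), ([172, 219, 3, 3, 8], array([173.12, 219.88]), array([0.409 , 0.2582, 0.07  ]))]
[233.3396938  135.15309267] [166.97151224 196.68881514]
```

View pics/q7.png

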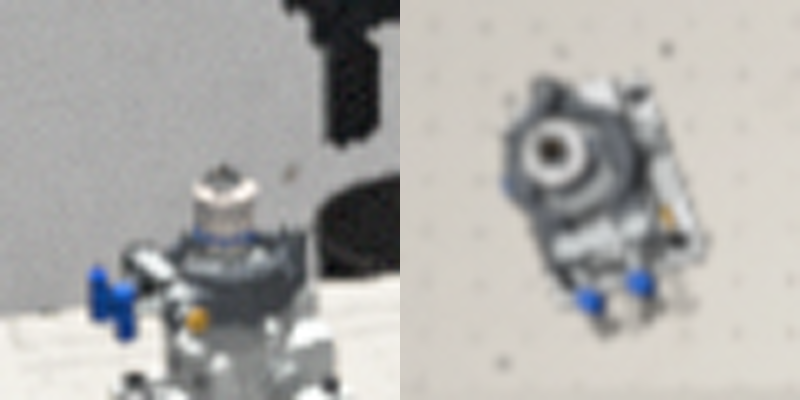

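View pics/topf.png

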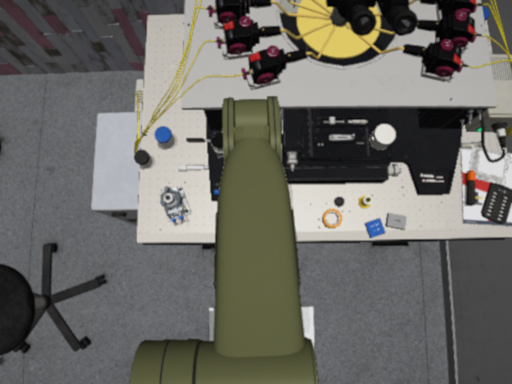

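```bash
python3 -c "
from h import *
print(job.finish_job())"
```

```text
the job is handed in; nothing more can be done
None
```

The gauge is on the port and the clamp is latched shut on it. I handed the job in at about 19 s, with the arm clear and touching nothing.

**What I did**
- I took the white and steel gauge, not the yellow one, and lowered it over the spigot. Contact came at TCP height 0.1605 m; I had predicted 0.161 m for a seated gauge. I pressed about 1 mm into the ring and let go.
- I then squeezed both barrels in steps of 0.6 to 0.9 mm at the lowest grip setting, 20 N. The vertical drag on the wrist climbed to 11 N, then fell to about 0 at 37 mm over the barrels. I took that as the click, stopped and opened the jaws.

**Last checks, about 1.2 s after release**
- **Clamp:** the handles stayed shut, with the barrels about 24 mm apart between centres. That is about 35 mm over the outsides, against 66 mm when open.
- **Gauge:** its top appears within 0.5 pixel of the predicted seated position in both cameras, and it stands upright.
- **Other things:** the tape roll, and what I took to be the can, look unmoved in the last top view. The arm covered the bubble level there. The path kept clear of it, and it was not in the last pictures I viewed.

**Limits**
- The click was inferred from the force drop and the handle spacing; I could not see the hook itself clearly.
- The squeeze on each handle was not measured directly. The fingers tracked the commanded opening to about 0.5 mm, and there was no sign of the steep rise the rubber buffer would give.
- The first move call was refused because I had left some fields out. The arm did not move.

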